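Square up a ragged stack of plates and hold the sprung clamp on it

ROBOT

A 6-joint arm with a two-finger parallel gripper is mounted at the origin on a cart in front of the work surface, level with it; the furniture and walls round the work are solid. World frame = base frame: x ahead of the robot, y to its left, z up, the work surface at z = 0. Lengths are in m, angles in degrees, forces in N, time in s.
With the tool pointing down it reaches from about 0.3 to 0.75 m from the base axis. Payload 8.5 kg.
Tool frame: the origin (TCP) lies midway between the tips of the shut fingers; the grasp point (between the pads) lies 19 mm behind it; z points along the fingers, y is the line along which they close (so a half turn about z gives the same grasp; the last joint's range is limited). The gripper opens to 85 mm and grips with 20 to 120 N. Pads are 22 mm wide; open, the fingers measure 114 mm over their backs; the gripper's body (76 mm by 85 mm) begins 54 mm behind the grasp point. The pads swing forward as they close: fully open they stand 13 mm farther back than shut.
Start: joints at [-82.638, 21.807, 74.336, -0, 83.858, -12.336], TCP at [0.185, -0.518, 0.231] pointing down, gripper open.
Joint ranges: [-178.18, 178.18], [-50.72, 133.34], [12.68, 142.11], [-81.47, 261.47], [9.98, 163.14], [-165.26, 165.26]. Speed limits (degrees/s): [136.94, 136.94, 180, 180, 180, 180].

INTERFACE

Orientations are given as a 3x3 rotation matrix whose columns are the frame's x, y, z axes.
In Python, from rig import env, viewer, recognise, pinpoint gives the robot as it stands.
- The arm moves only by the tool move_arm, never from a script. Its argument "plan" is text: rows parted by semicolons, each of 7 numbers parted by spaces: the shift along the tool's x, y, z in m, then the turn, a rotation vector about the tool's x, y, z in rad, then the finger opening in m, from 0 to 0.0854. A call has 1 to 12 rows; each row shifts and turns the commanded pose from where the row before left it, along the tool's axes as they then stand; what a row does not reach is not made up. A row lasts 1/8 s, in which the tool goes at most 62.5 mm and 10.7 degrees, less where a joint would pass 70% of its speed; a pose out of reach is approached as far as the arm can. A call is refused whole if a number of a shift passes 0.0625 or a number of a turn 0.188, either way. A call with a gripper value outside its range is refused whole. The fingers move at their own pace and stop on an object; "grip_force" is the grip in N (left out, the last holds). Time passes only in rows, so rows that do not move let the fingers close. It gives the time, the measured TCP pose, the force, the opening and the grip force at its end, in the units of the state.
- env.observe(): the state, without advancing time (a new reading comes with each control period).
- viewer.get_image(name): name is "side" or "top"; returns (picture, depth): 400x640x3 uint8, red, green, blue; 400x640 float32, m along the optical axis (not along the pixel's ray), 0 where there is no reading.
- viewer.calibration(name): a dict with "fx", "fy", "cx", "cy" (pixels), "R" (3x3) and "t" (3): a world point X has camera coordinates R X + t. Camera axes: x right, y down, z forward; pixel columns grow to the right and rows downward; lengths in m; the calibration is good to about 2 mm. A picture is of the moment at which its call begins. calibration takes no time and is no camera call.
- env.close_job(): hands the job in; it is judged then, once.
Trained networks look in the newest picture that a camera, given by its name, has taken for a name from the list of things; names that differ only in an ending like _2 or _b are one class to them, and where a whole thing is asked for, a point or a joint stands for the part that bears it (a point fixed in the world has none). Each returns a list of dicts, best first, with "conf" (0 to 1); they miss things now and then, are a little off and sometimes report something else, mostly with a low value. They report only what shows in the picture. A call takes as long as a camera call. They do not tell look-alikes from the thing itself.
- recognise(camera, name): "extent" ([centre column, centre row, width, height] in pixels, round what is visible of it).
- pinpoint(camera, name): "pixel" ([column, row] in pixels: a listed point, or the origin of a listed thing).
The state is a dict: "time_s": time; "q": joint angles; "qvel": joint speeds; "joint_efforts": joint torques, N m; "position": TCP position; "tool_rot": TCP orientation; "ft_force": force on the tool from outside, world axes, zero at the start; "wrist_torque": the same for the moment, N m; "grip_width": finger opening in m; "gripper_force": force on a finger pad.
Only numpy, scipy, OpenCV 4.12 (cv2) and the standard library are available. Lean on these libraries where they do the work, as an engineer would, in place of code of your own. Each camera call takes 0.05 s, during which the arm holds its last target. There are 200 camera calls.

TASK

In the small jig on the bench, tap the three ragged steel plates up against both fences until the stack sits tight in the corner with all edges flush. Then press the hold-down's round palm head straight down 18 mm with the gripper, never to its stop, so that its foot clamps the stack (at that point the dark groove on its stem meets the top of the sleeve), and finish while still holding it there. Leave the two nuts and the cap beside the work alone.

Things in the scene. Friction and masses are not known exactly. Their poses are not given: they have to be found in the camera images.
- jig: aluminium jig, fixed. Its frame (mm below): origin at bench level under the spot where the centre of the squared stack belongs; x points to the back fence, y to the left fence, z up. Base plate 12 thick, x -85 to 90, y -90 to 75. Open at its front and right sides. Stay clear of the tall welding helmet on the bench between it and the robot's start (world x 0.42, y -0.03 m)
- back_fence (a point): top of the back fence's inner face, midway along it. Dark steel bar, 10 thick, inner face at x = 30 of the jig, y -44 to 42, top 27 above the bench
- left_fence (a point): top of the left fence's inner face, midway along it. Dark steel bar, 10 thick, inner face at y = 40 of the jig, x -32 to 28, top 27 above the bench
- sleeve_top (a point): centre of the top of the sleeve in which the hold-down slides: fixed, 25 across, behind the back fence at x 65, y 20 of the jig, top 28 above the bench. The hold-down's arm runs forward from here over the back fence: x 0 to 76, y 10 to 30, underside 52 above the bench when up
- plate_1: bottom plate of the stack, loose flat steel, 60 (its x) x 80 (its y) x 6, 150 g, four small holes; origin at the centre of its underside, its axes roughly those of the jig. Lies on the jig's base, up to about 20 mm short of each fence and a few degrees askew. Squared, it has its origin at x = 0, y = 0 of the jig and the same yaw
- plate_2: middle plate, the same; lies on plate_1
- plate_3: top plate, the same; lies on plate_2; the top of the stack is 30 above the bench
- hold_down: sprung hold-down: steel stem, dark steel arm and, over the stem at x 65, y 20 of the jig, a black plastic palm head, 36 across, 14 high, to be pressed. Its frame is the jig's frame, lowered by the travel (use point head_top to find the head)
- head_top (a point): centre of the palm head's flat top (flat part 26 across): 76 above the bench when up, 58 when pressed 18 mm
- travel (a joint): travel of the sprung hold-down in m: 0 up, 0.018 wanted, 0.024 at its stop. It springs up again when let go. Takes about 2 N to start, 4 N at 10 mm, where the foot meets the stack, then about 1.2 N a mm: about 14 N at 18 mm
- foot: rubber foot, 16 across, under the front end of the hold-down's arm at x 10, y 20 of the jig; its underside is 40 above the bench when up, so 10 above the stack; once on the stack it gives upward on a spring of its own (0.9 N a mm)
- hex_nut_small: bystander: bright steel hex nut, 19x22x15, loose on the front right corner of the jig's base; origin at the centre of its underside
- hex_nut_large: bystander: dull steel hex nut, 24x27x19, loose on the back right corner of the jig's base; origin at the centre of its underside
- teal_cap: bystander: small round plastic cap, 22 across, 14 high, loose on the bench at the jig's left; origin at the centre of its underside
Not all that is in view belongs to the job. Leave any turquoise look-alike of the plate_1 alone.

How it is judged (in metres and radians):
On the way, in this order (a step that is already met when the one before it is completed fails the run):
1. the three plates are squared against both fences (x of plate_1 in the frame of jig between -0.0025 and 0.0018 m and y of plate_1 in the frame of jig between -0.0025 and 0.0018 m and z of plate_1 in the frame of jig between 0.01 and 0.014 m and angle between the x axis of each of plate_1, plate_2, plate_3 and the x axis of jig, either way round below 0.035 rad and x of plate_2 in the frame of jig between -0.0025 and 0.0018 m and y of plate_2 in the frame of jig between -0.0025 and 0.0018 m and z of plate_2 in the frame of jig between 0.016 and 0.02 m and x of plate_3 in the frame of jig between -0.0025 and 0.0018 m and y of plate_3 in the frame of jig between -0.0025 and 0.0018 m and z of plate_3 in the frame of jig between 0.022 and 0.026 m), for 0.2 s.
2. the palm head is pressed about 18 mm by the gripper and the foot clamps the squared stack (all of step 1 and value of joint travel between 0.0155 and 0.0205 m and contact force between foot and plate_3 above 3 N and contact force between the fingers and hold_down above 3 N), for 0.3 s.
At the end, for the whole second after the job is handed in: All three plates lie flat on one another with their edges within about 2.5 mm of both fences and within 2 degrees of the jig, and the gripper's fingers still hold the palm head down by 15.5 to 20.5 mm, at rest, with the foot pressing on the top plate (all of step 2 and velocity of joint travel between -0.01 and 0.01 m/s); the arm keeps its last pose, push and grip.
It fails at once if the hold-down is driven to its stop (over 22.5 mm) (value of joint travel above 0.0225 m).
It fails at once if a nut or the cap is moved by more than 15 mm (distance of any of hex_nut_small, hex_nut_large, teal_cap from where it was at the start of the episode above 0.015 m).
It also fails if it takes over 72 s, if anything falls off the work surface, if the arm or the gripper's body presses on something with over 40 N, if the wrist force passes 120 N, or if a joint passes its speed limit or range.

## Working session

There is one attempt and no reset: what is moved stays moved. The work goes in short steps, Python scripts to look and compute and a tool call to move; the robot and the scene stay as the last step left them, time stands still between calls to the robot, and variables do not carry over. Pictures are saved under pics/ and viewed, at most 10 in all, crops included, and the job is handed in when it is done.

Besides the shell and the picture viewer there is one more tool, called after "Call:" as name(argument=value, ...), one argument or row to a line, values as JSON. move_arm: Moves the arm, as the interface text tells. Its arguments: {"type":"object","properties":{"plan":{"type":"string"},"grip_force":{"type":"number"}},"required":["plan"]}

```bash
ls; mkdir -p pics; cat > h.py <<'E'
import numpy as np, cv2
from rig import env, viewer, recognise, pinpoint
def ray(cam,px,z):
    c=viewer.calibration(cam);R=np.array(c["R"]);t=np.array(c["t"])
    d=R.T@np.array([(px[0]-c["cx"])/c["fx"],(px[1]-c["cy"])/c["fy"],1]);o=-R.T@t
    return o+d*(z-o[2])/d[2]
def proj(cam,X):
    c=viewer.calibration(cam);p=np.array(c["R"])@np.array(X)+np.array(c["t"])
    return np.array([c["fx"]*p[0]/p[2]+c["cx"],c["fy"]*p[1]/p[2]+c["cy"]])
def save(cam,name,box=None,s=1):
    im,d=viewer.get_image(cam)
    o=im if box is None else im[box[1]:box[3],box[0]:box[2]]
    o=cv2.resize(o,None,fx=s,fy=s,interpolation=cv2.INTER_CUBIC)
    cv2.imwrite("pics/"+name,o[:,:,::-1]);return im,d
E
python3 - <<'E'
from h import *
np.set_printoptions(precision=4,suppress=True)
im,d=save("top","top0.png"); im2,d2=save("side","side0.png")
for cam in ("top","side"):
    c=viewer.calibration(cam);print(cam,-np.array(c["R"]).T@np.array(c["t"]),c["fx"])
    print(np.array(c["R"]))
for n,z in (("back_fence",.027),("left_fence",.027),("sleeve_top",.028),("head_top",.076),("jig",0),("plate_3",.024),("hex_nut_small",.012),("hex_nut_large",.012),("teal_cap",0)):
    for cam in ("top","side"):
        print(n,cam,[(np.round(p["pixel"],1),round(p["conf"],2),ray(cam,p["pixel"],z)[:2]) for p in pinpoint(cam,n)[:3]])
E
```

```text
pics
top [0.293  0.3016 0.905 ] 486.5111874611095
[[-0.0045 -1.      0.0038]
 [-0.9785  0.0036 -0.2062]
 [ 0.2062 -0.0047 -0.9785]]
side [ 0.8832 -0.2404  0.5536] 447.88779963946484
[[ 0.7831  0.6219  0.0032]
 [ 0.357  -0.4453 -0.8211]
 [-0.5092  0.6441 -0.5708]]
back_fence top [(array([283.1, 198.2]), 0.75, array([0.4776, 0.3451]))]
back_fence side [(array([338.1, 217.2]), 0.82, array([0.4779, 0.3426]))]
left_fence top [(array([264.3, 215.9]), 0.72, array([0.4446, 0.3793])), (array([329.8, 234.6]), 0.6, array([0.4097, 0.2599]))]
left_fence side [(array([335.2, 201. ]), 0.75, array([0.44  , 0.3843])), (array([364.7, 191.8]), 0.56, array([0.4686, 0.4517]))]
sleeve_top top [(array([267.3, 181.1]), 0.74, array([0.5099, 0.3746]))]
sleeve_top side [(array([364.5, 215. ]), 0.57, array([0.5152, 0.3801]))]
head_top top [(array([261.1, 176.2]), 0.95, array([0.5069, 0.3816]))]
head_top side [(array([362.5, 192.7]), 0.91, array([0.5056, 0.382 ])), (array([322.5, 218. ]), 0.42, array([0.4953, 0.269 ]))]
jig top [(array([283.9, 210.6]), 0.61, array([0.4593, 0.3448]))]
jig side [(array([324. , 223
[... 306 characters left out ...]
.9]), 0.79, array([0.4476, 0.3205])), (array([280.6, 288. ]), 0.67, array([0.5164, 0.1314]))]
hex_nut_small top [(array([332.5, 235.8]), 0.39, array([0.4095, 0.2542]))]
hex_nut_small side [(array([281.9, 233.3]), 0.44, array([0.4124, 0.2493])), (array([363.8, 213.1]), 0.3, array([0.4992, 0.4036]))]
hex_nut_large top [(array([307.5, 165.2]), 0.53, array([0.5447, 0.2998]))]
hex_nut_large side [(array([318.2, 218. ]), 0.44, array([0.4365, 0.3318])), (array([352. , 248.4]), 0.41, array([0.5435, 0.2971]))]
teal_cap top [(array([231., 220.]), 0.43, array([0.4417, 0.4442]))]
teal_cap side [(array([316.6, 215.5]), 0.59, array([0.4187, 0.3493])), (array([352.5, 197. ]), 0.4, array([0.4378, 0.4528]))]
```

```bash
python3 - <<'E'
import cv2
a=cv2.imread("pics/top0.png")[140:270,200:360];b=cv2.imread("pics/side0.png")[150:290,240:420]
cv2.imwrite("pics/t1.png",cv2.resize(a,None,fx=4.5,fy=4.5,interpolation=cv2.INTER_CUBIC));cv2.imwrite("pics/s1.png",cv2.resize(b,None,fx=4.2,fy=4.2,interpolation=cv2.INTER_CUBIC))
E
```

```text
(no output)
```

View pics/t1.png

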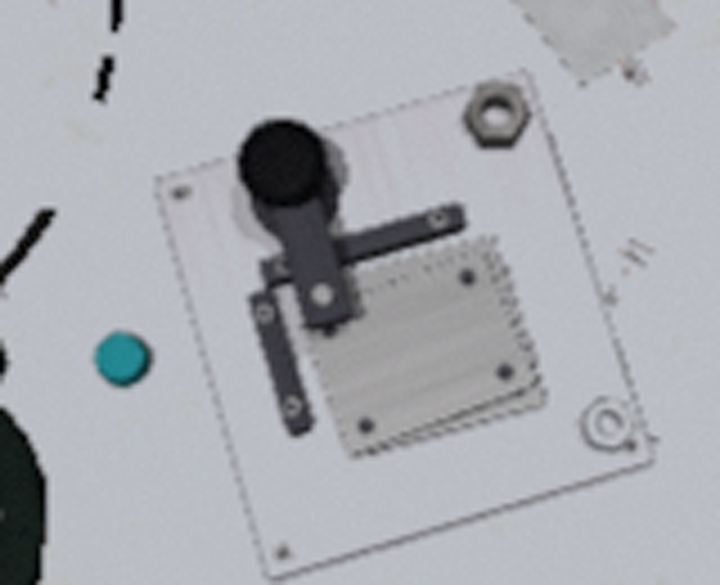

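View pics/s1.png

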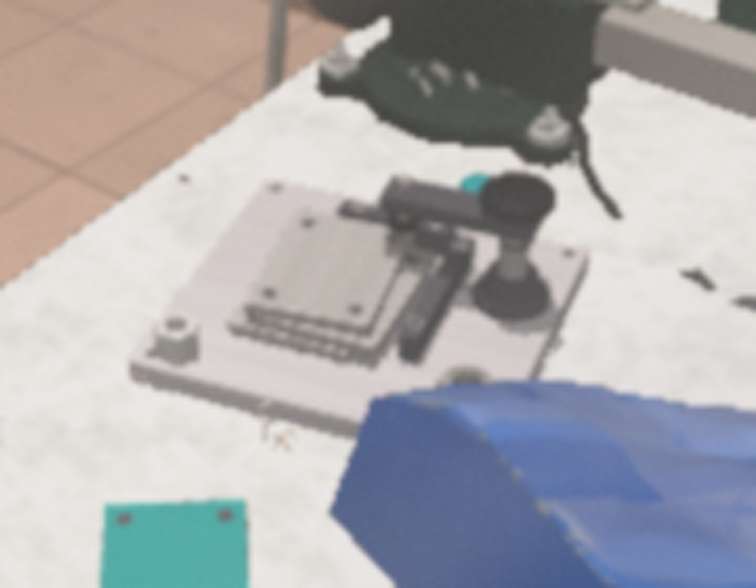

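View pics/top0.png

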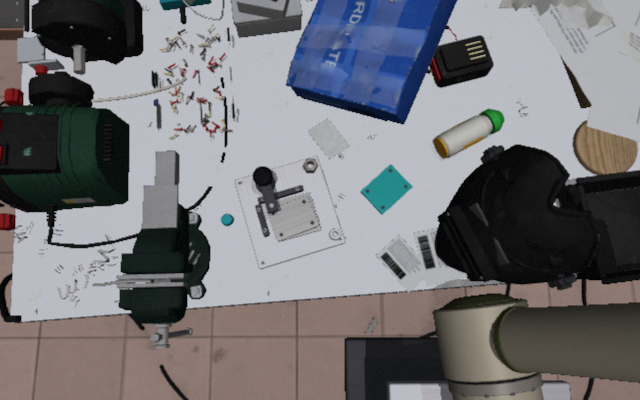

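The top crop shows the jig rotated about 16°. The base corners are near crop px (157,180), (527,72), (653,460) and (270,578), the stack sits short of both fences, and the nuts are at (497,114) and (607,424). The side view shows the lower plates staggered. In the full view the helmet is near (510,225) and the vise near (165,240). Next I'll fit the jig pose.

```bash
python3 - <<'E'
from h import *
np.set_printoptions(precision=4,suppress=True)
from scipy.optimize import least_squares
T=lambda p:(p[0]/4.5+200-.4,p[1]/4.5+140-.4)
S=lambda p:(p[0]/4.2+240-.4,p[1]/4.2+150-.4)
obs=[]
for p,X in (((157,180),(90,75)),((527,72),(90,-90)),((653,462),(-85,-90)),((270,578),(-85,75))): obs.append(("top",T(p),(*X,12)))
obs.append(("side",S((131,365)),(-85,-90,12)))
obs+=[("top",(283.1,198.2),(30,-1,27)),("side",(338.1,217.2),(30,-1,27)),("top",(264.3,215.9),(-2,40,27)),("side",(335.2,201),(-2,40,27)),
 ("top",(261.1,176.2),(65,20,76)),("side",(362.5,192.7),(65,20,76))]
def W(q,X):
    c,s=np.cos(q[2]),np.sin(q[2]);X=np.array(X)/1000.
    return np.array([q[0]+c*X[0]-s*X[1],q[1]+s*X[0]+c*X[1],X[2]])
f=lambda q:np.concatenate([proj(a,W(q,X))-p for a,p,X in obs])
r=least_squares(f,[.45,.34,.27],loss="soft_l1")
print("jig",r.x,np.degrees(r.x[2]));print(f(r.x).reshape(-1,2).round(1))
np.save("jig.npy",r.x);q=r.x
def J(w): 
    c,s=np.cos(q[2]),np.sin(q[2]);d=np.array(w[:2])-q[:2];return np.array([c*d[0]+s*d[1],-s*d[0]+c*d[1]])*1000
for n,p,z in (("L nut",T((497,114)),.025),("s nut",T((607,424)),.025),("cap",T((123,357)),.014),
  ("p3 FL",T((352,455)),.03),("p3 FR",T((540,383)),.03),("p3 BR",T((495,237)),.03),("low FR",T((546,403)),.02)): print(n,J(ray("top",p,z)))
for n,p,z in (("p3 FR",S((246,306)),.03),("p3 BR",S((371,331)),.03),("p1 FR",S((228,326)),.018),("p1 BR",S((372,364)),.018)): print(n,"side",J(ray("side",p,z)))
# height map obstacles
im,d=viewer.get_image("top");c=viewer.calibration("top")
v,u=np.mgrid[:400,:640];P=np.stack([(u-c["cx"])/c["fx"]*d,(v-c["cy"])/c["fy"]*d,d],-1).reshape(-1,3)
P=(P-np.array(c["t"]))@np.array(c["R"]);P=P[(d>0).ravel()]
for x0 in np.arange(.1,.8,.1):
    print(round(x0,1),[ (lambda m: round(float(np.percentile(P[m,2],99)),2) if m.sum()>5 else None)((abs(P[:,0]-x0)<.05)&(abs(P[:,1]-y0)<.05)) for y0 in np.arange(-.2,.71,.1)])
print(env.observe()["tool_rot"])
E
```

```text
jig [0.4524 0.3414 0.2963] 16.976638999703436
[[-0.8  0.2]
 [ 0.3 -0.5]
 [ 0.8  0. ]
 [-0.3  1. ]
 [-1.3 -1.5]
 [-2.2 -2. ]
 [ 3.4 -0.9]
 [ 0.1  3.1]
 [-2.   0.9]
 [ 1.2 -1. ]
 [ 0.7  1.1]]
L nut [ 71.7604 -70.3145]
s nut [-65.5427 -74.2552]
cap [ 21.0976 106.6627]
p3 FL [-47.7631  27.7227]
p3 FR [-42.2413 -53.0453]
p3 BR [ 20.8031 -53.594 ]
low FR [-49.4274 -53.609 ]
p3 FR side [-39.9577 -54.714 ]
p3 BR side [ 19.7558 -50.9278]
p1 FR side [-48.1076 -57.4246]
p1 BR side [ 23.4091 -58.9006]
0.1 [0.0, 0.0, -0.29, 0.0, 0.0, -0.85, -0.85, -0.85, -0.85, -0.85]
0.2 [-0.0, -0.01, 0.39, 0.2, -0.02, -0.85, -0.85, 0.09, 0.09, -0.85]
0.3 [0.1, 0.36, 0.39, 0.2, 0.0, 0.0, 0.0, 0.14, 0.14, 0.02]
0.4 [0.1, 0.24, 0.24, 0.2, 0.02, 0.03, 0.03, 0.14, 0.14, 0.07]
0.5 [0.1, 0.24, 0.23, 0.09, 0.01, 0.03, 0.08, 0.11, 0.17, 0.2]
0.6 [0.13, 0.05, 0.05, 0.17, 0.16, 0.09, 0.01, 0.08, 0.17, 0.2]
0.7 [0.18, 0.13, 0.05, 0.18, 0.16, 0.11, 0.03, 0.02, 0.18, 0.2]
[[ 0.9415  0.3371  0.    ]
 [ 0.3371 -0.9415 -0.    ]
 [-0.      0.     -1.    ]]
```

Call:
move_arm(
  plan="0.0386 -0.0212 -0.0232 0 0 0 0.05; 0.0386 -0.0212 -0.0232 0 0 0 0.05; 0.0386 -0.0212 -0.0232 0 0 0 0.05; 0.0386 -0.0212 -0.0232 0 0 0 0.05; 0.0386 -0.0212 -0.0232 0 0 0 0.05; 0.0386 -0.0212 -0.0232 0 0 0 0.05; 0.0185 -0.0491 0 0 0 0 0.05; 0.0185 -0.0491 0 0 0 0 0.05; 0.0185 -0.0491 0 0 0 0 0.05; 0.0185 -0.0491 0 0 0 0 0.05; 0.0185 -0.0491 0 0 0 0 0.05; 0.0185 -0.0491 0 0 0 0 0.05",
)

```text
time_s: 2.55
position: [0.3654, -0.0036, 0.3707]
tool_rot: [[0.942, 0.337, 0.001], [0.337, -0.942, -0.0], [0.001, 0.0, -1.0]]
ft_force: [0.2, -0.3, 0.4]
grip_width: 0.0496
gripper_force: 0.0
```

Call:
move_arm(
  plan="0.0185 -0.0491 0 0 0 0 0.05; 0.0185 -0.0491 0 0 0 0 0.05; 0.0185 -0.0491 0 0 0 0 0.05; 0.0185 -0.0491 0 0 0 0 0.05; 0.0185 -0.0491 0 0 0 0 0.05; 0.0185 -0.0491 0 0 0 0 0.05; 0 0 0 0 0 0 0.05; 0 0 0 0 0 0 0.05",
)

```text
time_s: 3.55
position: [0.3709, 0.3092, 0.3705]
tool_rot: [[0.941, 0.337, -0.0], [0.337, -0.941, -0.0], [-0.0, 0.0, -1.0]]
ft_force: [0.1, -0.1, 0.3]
grip_width: 0.05
gripper_force: 0.0
```

```bash
cat >> h.py <<'E'
def goal(jx,jy,z,yaw):
    """jig mm target for TCP, yaw of tool x rel. to jig x (deg): prints tool shift and turn about tool z"""
    q=np.load("jig.npy");o=env.observe();R=np.array(o["tool_rot"]);p=np.array(o["position"])
    c,s=np.cos(q[2]),np.sin(q[2]);X=np.array([q[0]+(c*jx-s*jy)/1e3,q[1]+(s*jx+c*jy)/1e3,z])
    y0=np.arctan2(R[1,0],R[0,0]);d=-(np.radians(yaw)+q[2]-y0);d=(d+np.pi)%(2*np.pi)-np.pi
    print("t",o["time_s"],"pos",p,"yaw rel",np.degrees(y0-q[2]),"shift",(R.T@(X-p)).round(4),"turn z",round(d,4),"tilt",R[:,2],"F",o["ft_force"],"w",o["grip_width"],"q",np.round(o["q"],1))
    dd=p[:2]-q[:2];print("TCP in jig",(np.array([c*dd[0]+s*dd[1],-s*dd[0]+c*dd[1]])*1e3).round(1))
E
python3 -c "
from h import *
np.set_printoptions(precision=4,suppress=True)
goal(-72,-6,.06,0)"
```

```text
t 3.55 pos [0.3709 0.3092 0.3705] yaw rel 2.732142822520662 shift [ 0.0154 -0.0004  0.3105] turn z 0.0477 tilt [-0.0001 -0.0004 -1.    ] F [ 0.088  -0.0556  0.2604] w 0.05002015088399385 q [ 25.7  11.2  67.   -0.  101.8  96. ]
TCP in jig [-87.3  -7. ]
```

Call:
move_arm(
  plan="0.0154 -0.0004 0.05 0 0 0.0477 0.05; 0 0 0.055 0 0 0 0.05; 0 0 0.055 0 0 0 0.05; 0 0 0.055 0 0 0 0.05; 0 0 0.055 0 0 0 0.05; 0 0 0.04 0 0 0 0.05; 0 0 0.02 0 0 0 0.05; 0 0 0.012 0 0 0 0.05; 0 0 0 0 0 0 0.05; 0 0 0 0 0 0 0.05",
)

```text
time_s: 4.8
position: [0.3859, 0.3151, 0.0295]
tool_rot: [[0.957, 0.291, 0.002], [0.291, -0.957, 0.001], [0.002, -0.0, -1.0]]
ft_force: [0.4, 1.2, 0.2]
grip_width: 0.0497
gripper_force: 0.0
```

```bash
python3 -c "
from h import *
np.set_printoptions(precision=4,suppress=True)
goal(-72,-6,.012,0)
a,_=viewer.get_image('top');b,_=viewer.get_image('side')
a=cv2.resize(a[140:270,200:360],None,fx=3.3,fy=3.3,interpolation=2)
b=cv2.resize(b[150:280,240:330],None,fx=3.3,fy=3.3,interpolation=2)
cv2.imwrite('pics/c1.png',np.hstack([a,b[:a.shape[0]]])[:,:,::-1])"
```

```text
t 4.8 pos [0.3859 0.3151 0.0295] yaw rel -0.034622635431586966 shift [-0.0008  0.0003  0.0175] turn z -0.0006 tilt [ 0.0017  0.0008 -1.    ] F [0.4144 1.1813 0.1948] w 0.0496538800235966 q [25.6 31.2 98.2 -0.  50.4 98.7]
TCP in jig [-71.2  -5.7]
```

View pics/c1.png

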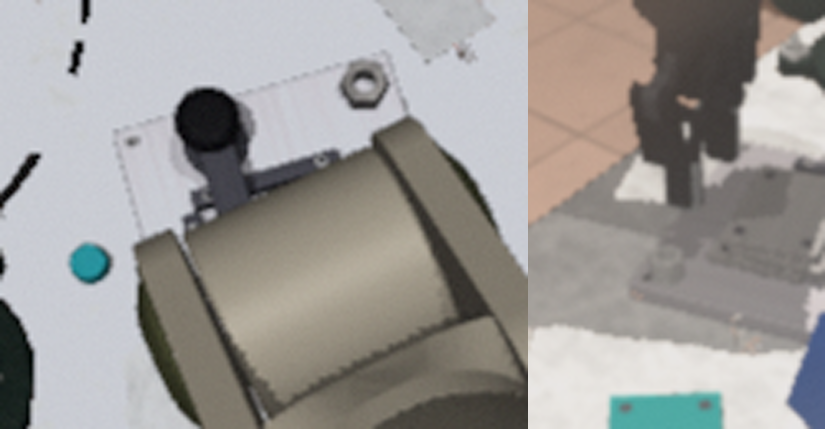

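The side view shows the near fingertip at crop (683,205), still above the base and in front of the stack. I'll lower it gently.

Call:
move_arm(
  plan="0 0 0.006 0 0 0 0.05; 0 0 0.005 0 0 0 0.05; 0 0 0.003 0 0 0 0.05; 0 0 0 0 0 0 0.05; 0 0 0 0 0 0 0.05",
)

```text
time_s: 5.52
position: [0.3854, 0.3152, 0.0146]
tool_rot: [[0.956, 0.292, 0.0], [0.292, -0.956, 0.0], [0.0, -0.0, -1.0]]
ft_force: [-0.3, -0.3, 0.4]
grip_width: 0.0501
gripper_force: 0.0
```

Call:
move_arm(
  plan="0 0 0.002 0 0 0 0.05; 0 0 0 0 0 0 0.05",
)

```text
time_s: 5.78
position: [0.3853, 0.3151, 0.0125]
tool_rot: [[0.956, 0.292, -0.0], [0.292, -0.956, -0.0], [-0.0, 0.0, -1.0]]
ft_force: [0.3, -1.0, -0.5]
grip_width: 0.0498
gripper_force: 0.0
```

Call:
move_arm(
  plan="0 0 0.002 0 0 0 0.05; 0 0 0 0 0 0 0.05",
)

```text
time_s: 6.02
position: [0.3853, 0.3151, 0.0104]
tool_rot: [[0.956, 0.292, -0.0], [0.292, -0.956, -0.0], [-0.0, 0.0, -1.0]]
ft_force: [0.7, 0.2, 0.8]
grip_width: 0.05
gripper_force: 0.0
```

```bash
python3 -c "
from h import *
np.set_printoptions(precision=4,suppress=True)
goal(-72,-6,.012,0)
b,_=viewer.get_image('side')
cv2.imwrite('pics/c2.png',cv2.resize(b[160:270,250:370],None,fx=5,fy=5,interpolation=2)[:,:,::-1])"
```

```text
t 6.025 pos [0.3853 0.3151 0.0104] yaw rel -0.014706262887612412 shift [-0.0001  0.0004 -0.0016] turn z -0.0003 tilt [-0.0003 -0.0001 -1.    ] F [0.7259 0.2401 0.7873] w 0.049968501071450414 q [25.6 33.1 99.2  0.  47.8 98.7]
TCP in jig [-71.9  -5.6]
```

View pics/c2.png

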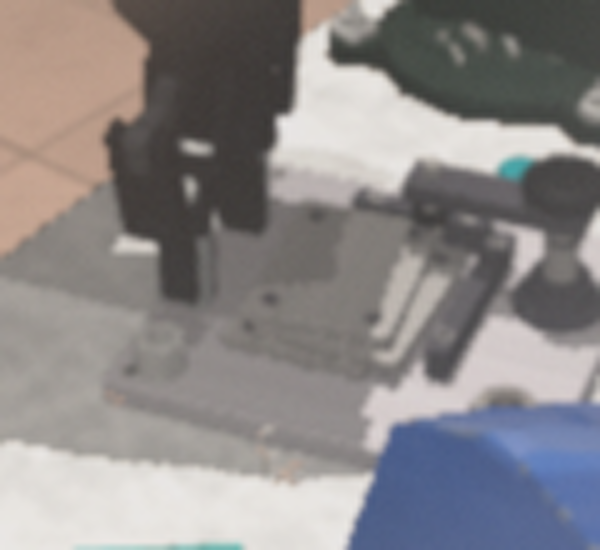

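```bash
python3 -c "
from h import *
q=np.load('jig.npy');c,s=np.cos(q[2]),np.sin(q[2])
for x in(-61,-83):
  for y in (-31,-38,-45):
    for z in (12,16,20,24): print(x,y,z,((proj('side',[q[0]+(c*x-s*y)/1e3,q[1]+(s*x+c*y)/1e3,z/1e3])-[250,160])*5).round())"
```

```text
-61 -31 12 [217. 303.]
-61 -31 16 [217. 295.]
-61 -31 20 [216. 287.]
-61 -31 24 [216. 279.]
-61 -38 12 [210. 313.]
-61 -38 16 [210. 305.]
-61 -38 20 [209. 297.]
-61 -38 24 [209. 289.]
-61 -45 12 [203. 323.]
-61 -45 16 [202. 315.]
-61 -45 20 [202. 307.]
-61 -45 24 [202. 298.]
-83 -31 12 [167. 291.]
-83 -31 16 [167. 283.]
-83 -31 20 [166. 275.]
-83 -31 24 [166. 267.]
-83 -38 12 [160. 300.]
-83 -38 16 [159. 292.]
-83 -38 20 [159. 284.]
-83 -38 24 [159. 276.]
-83 -45 12 [152. 310.]
-83 -45 16 [152. 302.]
-83 -45 20 [151. 294.]
-83 -45 24 [151. 286.]
```

Call:
move_arm(
  plan="0 0 0.0015 0 0 0 0.05; 0 0 0 0 0 0 0.05",
)

```text
time_s: 6.32
position: [0.3854, 0.3152, 0.009]
tool_rot: [[0.956, 0.292, 0.0], [0.292, -0.956, 0.0], [0.0, -0.0, -1.0]]
ft_force: [0.0, 0.3, 0.5]
grip_width: 0.0499
gripper_force: 0.4
```

Call:
move_arm(
  plan="0 0 0.0015 0 0 0 0.05; 0 0 0 0 0 0 0.05",
)

```text
time_s: 6.58
position: [0.3854, 0.3152, 0.0089]
tool_rot: [[0.956, 0.292, 0.001], [0.292, -0.956, 0.0], [0.001, -0.0, -1.0]]
ft_force: [-3.4, -2.8, 19.7]
grip_width: 0.0501
gripper_force: 9.6
```

Call:
move_arm(
  plan="0 0 -0.0026 0 0 0 0.05; 0.005 0 0 0 0 0 0.05; 0.003 0 0 0 0 0 0.05; 0.002 0 0 0 0 0 0.05; 0.002 0 0 0 0 0 0.05; 0.002 0 0 0 0 0 0.05; 0.002 0 0 0 0 0 0.05; 0.002 0 0 0 0 0 0.05; 0.002 0 0 0 0 0 0.05; 0.002 0 0 0 0 0 0.05; 0.002 0 0 0 0 0 0.05; 0 0 0 0 0 0 0.05",
)

```text
time_s: 8.07
position: [0.4074, 0.3219, 0.01]
tool_rot: [[0.956, 0.292, -0.002], [0.292, -0.956, -0.001], [-0.002, 0.0, -1.0]]
ft_force: [-3.9, -1.8, 1.5]
grip_width: 0.0499
gripper_force: 2.7
```

Call:
move_arm(
  plan="0.001 0 0 0 0 0 0.05; 0.001 0 0 0 0 0 0.05; 0.001 0 0 0 0 0 0.05; 0 0 0 0 0 0 0.05",
)

```text
time_s: 8.57
position: [0.4099, 0.3227, 0.0099]
tool_rot: [[0.956, 0.292, -0.003], [0.292, -0.956, -0.001], [-0.003, 0.0, -1.0]]
ft_force: [-5.6, -2.6, 3.0]
grip_width: 0.0502
gripper_force: 3.4
```

Call:
move_arm(
  plan="0.001 0 0 0 0 0 0.05; 0.001 0 0 0 0 0 0.05; 0.001 0 0 0 0 0 0.05; 0 0 0 0 0 0 0.05",
)

```text
time_s: 9.07
position: [0.4127, 0.3236, 0.01]
tool_rot: [[0.956, 0.292, -0.003], [0.292, -0.956, -0.001], [-0.003, 0.0, -1.0]]
ft_force: [-5.8, -2.1, 1.1]
grip_width: 0.0498
gripper_force: 3.1
```

Call:
move_arm(
  plan="0.001 0 0 0 0 0 0.05; 0.001 0 0 0 0 0 0.05; 0 0 0 0 0 0 0.05",
)

```text
time_s: 9.45
position: [0.4147, 0.3242, 0.0099]
tool_rot: [[0.956, 0.292, -0.003], [0.292, -0.956, -0.001], [-0.003, 0.0, -1.0]]
ft_force: [-5.7, -2.0, 1.0]
grip_width: 0.05
gripper_force: 3.1
```

Call:
move_arm(
  plan="0.001 0 0 0 0 0 0.05; 0.0005 0 0 0 0 0 0.05; 0 0 0 0 0 0 0.05",
)

```text
time_s: 9.82
position: [0.4156, 0.3244, 0.0099]
tool_rot: [[0.956, 0.292, -0.004], [0.292, -0.956, -0.002], [-0.004, 0.0, -1.0]]
ft_force: [-7.8, -2.5, 4.5]
grip_width: 0.0499
gripper_force: 4.6
```

Call:
move_arm(
  plan="0.001 0 0 0 0 0 0.05; 0.0005 0 0 0 0 0 0.05; 0 0 0 0 0 0 0.05",
)

```text
time_s: 10.2
position: [0.4156, 0.3244, 0.0099]
tool_rot: [[0.956, 0.292, -0.007], [0.292, -0.956, -0.003], [-0.008, 0.001, -1.0]]
ft_force: [-13.8, -4.1, 8.1]
grip_width: 0.0498
gripper_force: 7.5
```

Call:
move_arm(
  plan="-0.011 0 0 0 0 0 0.05; -0.011 0 0 0 0 0 0.04; 0 0 -0.025 0 0 0 0.03; 0 0 -0.025 0 0 0 0.03; 0.02 0.024 0 0 0 0 0.03; 0.02 0.024 0 0 0 0 0.03; 0.02 0.024 0 0 0 0 0.03; 0 0 0 0 0 -0.1745 0.03; 0 0 0 0 0 -0.1745 0.03; 0 0 0 0 0 -0.1745 0.03; 0 0 0 0 0 -0.1745 0.03; 0 0 0 0 0 -0.1745 0.03",
)

```text
time_s: 11.7
position: [0.4761, 0.2676, 0.0602]
tool_rot: [[0.386, 0.922, 0.001], [0.922, -0.386, 0.0], [0.0, 0.001, -1.0]]
ft_force: [-0.4, 0.7, 0.5]
grip_width: 0.0303
gripper_force: 0.0
```

Call:
move_arm(
  plan="0 0 0 0 0 -0.1745 0.03; 0 0 0 0 0 -0.1745 0.03; 0 0 0 0 0 -0.1745 0.03; 0 0 0 0 0 -0.1745 0.03; 0 0 0 0 0 0 0.03; 0 0 0 0 0 0 0.03",
)

```text
time_s: 12.45
position: [0.4761, 0.2676, 0.0602]
tool_rot: [[-0.288, 0.958, 0.0], [0.958, 0.288, 0.0], [-0.0, 0.0, -1.0]]
ft_force: [-0.3, -0.3, -0.3]
grip_width: 0.0299
gripper_force: 0.0
```

```bash
python3 -c "
from h import *
np.set_printoptions(precision=4,suppress=True)
goal(0,-78,.015,90)"
```

```text
t 12.45 pos [0.4761 0.2676 0.0602] yaw rel 89.77967041855489 shift [-0.0005 -0.0012  0.0452] turn z -0.0038 tilt [ 0.0003  0.0001 -1.    ] F [-0.3398 -0.255  -0.3089] w 0.02991175045199396 q [16.9 32.  88.8 -0.  59.2  0.2]
TCP in jig [  1.2 -77.5]
```

Call:
move_arm(
  plan="0 -0.0012 0.025 0 0 -0.0038 0.03; 0 0 0.015 0 0 0 0.03; 0 0 0.005 0 0 0 0.03; 0 0 0.0015 0 0 0 0.03; 0 0 0 0 0 0 0.03",
)

```text
time_s: 13.08
position: [0.4753, 0.2673, 0.0141]
tool_rot: [[-0.295, 0.956, 0.001], [0.956, 0.295, 0.0], [-0.0, 0.001, -1.0]]
ft_force: [-0.3, 0.2, -0.3]
grip_width: 0.03
gripper_force: 0.0
```

Call:
move_arm(
  plan="0 0 0.0015 0 0 0 0.03; 0 0 0 0 0 0 0.03",
)

```text
time_s: 13.32
position: [0.4751, 0.2672, 0.0123]
tool_rot: [[-0.295, 0.955, 0.0], [0.955, 0.295, 0.0], [0.0, 0.0, -1.0]]
ft_force: [0.2, 0.1, 0.1]
grip_width: 0.0302
gripper_force: 0.0
```

Call:
move_arm(
  plan="0.004 0 0 0 0 0 0.03; 0.003 0 0 0 0 0 0.03; 0.002 0 0 0 0 0 0.03; 0.002 0 0 0 0 0 0.03; 0.002 0 0 0 0 0 0.03; 0.002 0 0 0 0 0 0.03; 0.002 0 0 0 0 0 0.03; 0.002 0 0 0 0 0 0.03; 0.002 0 0 0 0 0 0.03; 0.001 0 0 0 0 0 0.03; 0 0 0 0 0 0 0.03",
)

```text
time_s: 14.7
position: [0.4684, 0.2884, 0.0121]
tool_rot: [[-0.295, 0.955, -0.0], [0.955, 0.295, 0.0], [0.0, 0.0, -1.0]]
ft_force: [0.1, -0.2, -1.0]
grip_width: 0.0301
gripper_force: 0.6
```

Call:
move_arm(
  plan="0.001 0 0 0 0 0 0.03; 0.001 0 0 0 0 0 0.03; 0.001 0 0 0 0 0 0.03; 0 0 0 0 0 0 0.03",
)

```text
time_s: 15.2
position: [0.4676, 0.2912, 0.0121]
tool_rot: [[-0.295, 0.955, 0.0], [0.955, 0.295, 0.0], [0.0, 0.0, -1.0]]
ft_force: [1.3, -1.4, 0.3]
grip_width: 0.0304
gripper_force: 0.8
```

```bash
python3 -c "
from h import *
np.set_printoptions(precision=4,suppress=True)
goal(0,-50,.012,90)
a,_=viewer.get_image('top');b,_=viewer.get_image('side')
a=cv2.resize(a[140:270,200:360],None,fx=2,fy=2,interpolation=2)
b=cv2.resize(b[160:270,250:370],None,fx=4,fy=4,interpolation=2)
a=cv2.copyMakeBorder(a,0,b.shape[0]-a.shape[0],0,0,0)
cv2.imwrite('pics/c3.png',np.hstack([a,b])[:,:,::-1])"
```

```text
t 15.2 pos [0.4676 0.2912 0.0121] yaw rel 90.18900493545769 shift [0.0024 0.0001 0.0001] turn z 0.0033 tilt [ 0.      0.0002 -1.    ] F [ 1.3404 -1.3624  0.3225] w 0.030366512558338003 q [19.6 36.4 90.4  0.  53.2  2.4]
TCP in jig [ -0.1 -52.4]
```

View pics/c3.png

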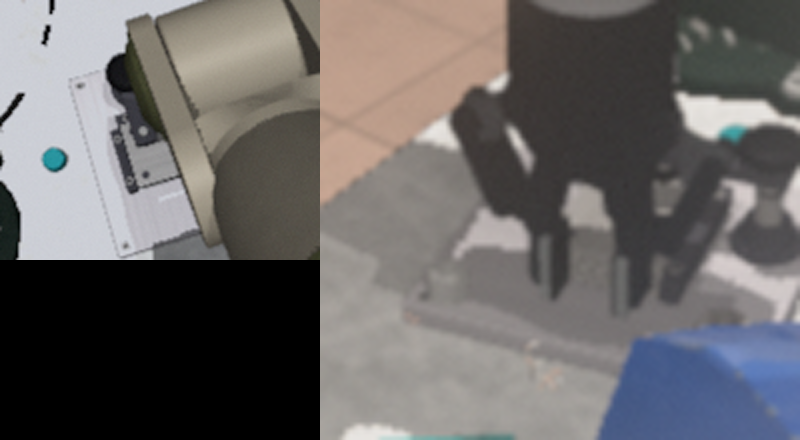

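The top view shows the plates near the left fence. The side view shows both fingertips low against the right edge. I'll keep pushing.

Call:
move_arm(
  plan="0.001 0 0 0 0 0 0.03; 0.001 0 0 0 0 0 0.03; 0 0 0 0 0 0 0.03",
)

```text
time_s: 15.68
position: [0.467, 0.2929, 0.0121]
tool_rot: [[-0.295, 0.955, -0.0], [0.955, 0.295, -0.0], [-0.0, -0.0, -1.0]]
ft_force: [1.0, -3.0, -0.4]
grip_width: 0.0299
gripper_force: 2.0
```

Call:
move_arm(
  plan="0.001 0 0 0 0 0 0.03; 0.001 0 0 0 0 0 0.03; 0 0 0 0 0 0 0.03",
)

```text
time_s: 16.05
position: [0.4668, 0.294, 0.0121]
tool_rot: [[-0.295, 0.955, 0.0], [0.955, 0.295, -0.002], [-0.002, -0.0, -1.0]]
ft_force: [3.2, -10.1, 0.8]
grip_width: 0.0302
gripper_force: 5.3
```

Call:
move_arm(
  plan="0.001 0 0 0 0 0 0.03; 0 0 0 0 0 0 0.03; -0.012 0 0 0 0 0 0.03; -0.012 0 0 0 0 0 0.03; 0 0 -0.04 0 0 0 0.03; 0 0 -0.05 0 0 0 0.03; -0.04 0 -0.03 0 0 0 0.03; -0.05 0 -0.03 0 0 0 0.03; -0.05 0 -0.02 0 0 0 0.03;  0 0 0 0 0 0 0.03",
)

```text
time_s: 17.3
position: [0.516, 0.1366, 0.1835]
tool_rot: [[-0.291, 0.957, 0.003], [0.957, 0.291, 0.0], [-0.001, 0.003, -1.0]]
ft_force: [0.5, -0.2, -0.3]
grip_width: 0.03
gripper_force: 0.0
```

```bash
python3 -c "
from h import *
np.set_printoptions(precision=4,suppress=True)
goal(-72,-6,.06,0)
a,_=viewer.get_image('top');b,_=viewer.get_image('side')
cv2.imwrite('pics/a4.png',a[:,:,::-1]);cv2.imwrite('pics/b4.png',b[:,:,::-1])
a=cv2.resize(a[170:250,245:335],None,fx=4.4,fy=4.4,interpolation=2)
b=cv2.resize(b[180:260,270:360],None,fx=4.4,fy=4.4,interpolation=2)
cv2.imwrite('pics/c4.png',np.hstack([a,b])[:,:,::-1])"
```

```text
t 17.3 pos [0.516  0.1366 0.1835] yaw rel 89.95160810348197 shift [ 0.2085 -0.0736  0.1232] turn z 1.57 tilt [ 0.0034  0.0004 -1.    ] F [ 0.4982 -0.2361 -0.254 ] w 0.029981323367571495 q [  2.1  22.4  81.7   0.   75.7 -14.8]
TCP in jig [   1.  -214.5]
```

View pics/c4.png

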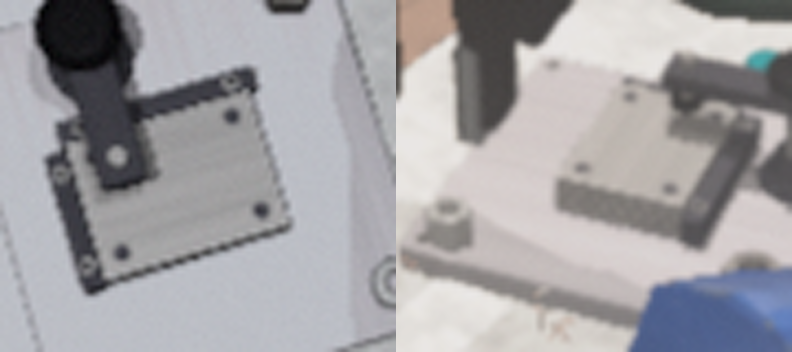

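The stack looks flush in the corner in both views: the top-view edges run along both fences and the side view shows one vertical face. I'll do one confirming tap at the front edge.

Call:
move_arm(
  plan="0.0536 -0.0184 0 0 0 0 0.05; 0.0536 -0.0184 0 0 0 0 0.05; 0.0536 -0.0184 0 0 0 0 0.05; 0.0536 -0.0184 0 0 0 0 0.05; 0 0 0.0137 0 0 0.1745 0.05; 0 0 0.0137 0 0 0.1745 0.05; 0 0 0.0137 0 0 0.1745 0.05; 0 0 0.0137 0 0 0.1745 0.05; 0 0 0.0137 0 0 0.1745 0.05; 0 0 0.0137 0 0 0.1745 0.05; 0 0 0.0137 0 0 0.1745 0.05; 0 0 0.0137 0 0 0.1745 0.05",
)

```text
time_s: 18.9
position: [0.3795, 0.3231, 0.0714]
tool_rot: [[0.891, 0.453, -0.002], [0.453, -0.891, -0.0], [-0.002, -0.0, -1.0]]
ft_force: [0.7, 0.4, 0.5]
grip_width: 0.0498
gripper_force: 0.0
```

Call:
move_arm(
  plan="0 0 0.0137 0 0 0.1745 0.05; 0 0 0 0 0 0 0.05; 0 0 0 0 0 0 0.05",
)

```text
time_s: 19.27
position: [0.3805, 0.3228, 0.059]
tool_rot: [[0.954, 0.3, -0.0], [0.3, -0.954, 0.0], [-0.0, -0.0, -1.0]]
ft_force: [-0.0, 0.0, -0.4]
grip_width: 0.0499
gripper_force: 0.0
```

```bash
python3 -c "
from h import *
np.set_printoptions(precision=4,suppress=True)
goal(-60,0,.0103,0)"
```

```text
t 19.275 pos [0.3805 0.3228 0.059 ] yaw rel 0.45437393952485017 shift [0.0141 0.0033 0.0487] turn z 0.0079 tilt [-0.0001  0.0002 -1.    ] F [-0.0329  0.0473 -0.3844] w 0.049947792656574515 q [26.7 28.5 96.4  0.  55.  99.2]
TCP in jig [-74.1   3.2]
```

Call:
move_arm(
  plan="0.014 0.0033 0.02 0 0 0.0079 0.05; 0 0 0.02 0 0 0 0.05; 0 0 0.0065 0 0 0 0.05; 0 0 0.002 0 0 0 0.05; 0.006 0 0 0 0 0 0.05; 0.005 0 0 0 0 0 0.05; 0.003 0 0 0 0 0 0.05; 0.002 0 0 0 0 0 0.05; 0.001 0 0 0 0 0 0.05; 0.001 0 0 0 0 0 0.05; 0.001 0 0 0 0 0 0.05; 0 0 0 0 0 0 0.05",
)

```text
time_s: 20.78
position: [0.4135, 0.3288, 0.0103]
tool_rot: [[0.958, 0.288, -0.0], [0.288, -0.958, -0.0], [-0.0, -0.0, -1.0]]
ft_force: [-0.3, 0.3, 0.3]
grip_width: 0.0497
gripper_force: 0.0
```

Call:
move_arm(
  plan="0.001 0 0 0 0 0 0.05; 0.001 0 0 0 0 0 0.05; 0 0 0 0 0 0 0.05",
)

```text
time_s: 21.15
position: [0.4141, 0.329, 0.0102]
tool_rot: [[0.958, 0.288, -0.003], [0.288, -0.958, -0.001], [-0.003, 0.0, -1.0]]
ft_force: [-5.9, -2.3, 4.0]
grip_width: 0.05
gripper_force: 3.1
```

Call:
move_arm(
  plan="0.001 0 0 0 0 0 0.05; 0 0 0 0 0 0 0.05; -0.01 0 0 0 0 0 0.05; -0.01 0 0 0 0 0 0.05; 0 0 -0.04 0 0 0 0; 0 0 -0.05 0 0 0 0; 0 0 -0.02 0 0 0 0; 0.04 -0.007 0 0 0 0 0; 0.042 -0.007 0 0 0 0 0; 0.042 -0.006 0 0 0 0 0; 0 0 0 0 0 0 0; 0 0 0 0 0 0 0",
)

```text
time_s: 22.65
position: [0.5095, 0.3784, 0.1199]
tool_rot: [[0.958, 0.288, -0.001], [0.288, -0.958, -0.0], [-0.001, 0.0, -1.0]]
ft_force: [-0.5, 0.0, 0.2]
grip_width: -0.0004
gripper_force: 0.0
```

```bash
python3 -c "
from h import *
np.set_printoptions(precision=4,suppress=True)
goal(65,20,.080,0)
for i in range(2):
  b,_=viewer.get_image('side')
  p=pinpoint('side','head_top');print([(np.round(x['pixel'],1),round(x['conf'],2),ray('side',x['pixel'],.076)) for x in p[:2]])
"
```

```text
t 22.65 pos [0.5095 0.3784 0.1199] yaw rel -0.2448675499042626 shift [-0.0004 -0.0012  0.0399] turn z -0.0043 tilt [-0.0009 -0.0004 -1.    ] F [-0.524   0.0317  0.2097] w -0.00035268150892599296 q [25.9 35.5 69.5  0.  75.1 99.2]
TCP in jig [65.4 18.8]
[(array([364.5, 193.5]), 0.67, array([0.5101, 0.382 , 0.076 ])), (array([339.7, 220.5]), 0.24, array([0.5236, 0.2822, 0.076 ]))]
[(array([365. , 196.1]), 0.58, array([0.5158, 0.3751, 0.076 ]))]
```

Call:
move_arm(
  plan="-0.0004 -0.0012 0.025 0 0 0 0; 0 0 0.014 0 0 0 0; 0 0 0.003 0 0 0 0; 0 0 0 0 0 0 0",
)

```text
time_s: 23.35
position: [0.5096, 0.3798, 0.0787]
tool_rot: [[0.958, 0.288, 0.0], [0.288, -0.958, 0.0], [0.0, -0.0, -1.0]]
ft_force: [-0.1, 0.3, -0.4]
grip_width: -0.0
gripper_force: 0.0
```

Call:
move_arm(
  plan="0 0 0.002 0 0 0 0; 0 0 0.002 0 0 0 0; 0 0 0 0 0 0 0; 0 0 0 0 0 0 0",
)

```text
time_s: 23.85
position: [0.5098, 0.3799, 0.0747]
tool_rot: [[0.958, 0.288, 0.001], [0.288, -0.958, 0.0], [0.001, -0.0, -1.0]]
ft_force: [0.5, 0.9, 1.6]
grip_width: 0.0001
gripper_force: 1.1
```

Call:
move_arm(
  plan="0 0 0.003 0 0 0 0; 0 0 0.003 0 0 0 0; 0 0 0.002 0 0 0 0; 0 0 0 0 0 0 0; 0 0 0 0 0 0 0",
)

```text
time_s: 24.48
position: [0.5098, 0.3799, 0.0666]
tool_rot: [[0.958, 0.288, 0.001], [0.288, -0.958, 0.0], [0.001, -0.0, -1.0]]
ft_force: [2.3, 1.1, 5.0]
grip_width: -0.0002
gripper_force: 2.2
```

Call:
move_arm(
  plan="0 0 0.002 0 0 0 0; 0 0 0.002 0 0 0 0; 0 0 0.0015 0 0 0 0; 0 0 0 0 0 0 0; 0 0 0 0 0 0 0",
)

```text
time_s: 25.1
position: [0.5098, 0.3799, 0.0618]
tool_rot: [[0.958, 0.288, 0.001], [0.288, -0.958, 0.001], [0.001, -0.0, -1.0]]
ft_force: [0.4, -0.0, 10.6]
grip_width: -0.0001
gripper_force: 5.2
```

Call:
move_arm(
  plan="0 0 0.0015 0 0 0 0; 0 0 0.0015 0 0 0 0; 0 0 0.0005 0 0 0 0; 0 0 0 0 0 0 0; 0 0 0 0 0 0 0; 0 0 0 0 0 0 0; 0 0 0 0 0 0 0",
)

```text
time_s: 25.98
position: [0.5098, 0.38, 0.0588]
tool_rot: [[0.958, 0.288, 0.002], [0.288, -0.958, 0.001], [0.002, -0.0, -1.0]]
ft_force: [-0.1, -0.5, 13.3]
grip_width: -0.0003
gripper_force: 6.9
```

```bash
python3 -c "
from h import *
np.set_printoptions(precision=4,suppress=True)
goal(65,20,.058,0)
b,_=viewer.get_image('side')
b=cv2.resize(b[170:260,270:390],None,fx=6,fy=6,interpolation=2)
cv2.imwrite('pics/c5.png',b[:,:,::-1])"
```

```text
t 25.975 pos [0.5098 0.38   0.0588] yaw rel -0.24077195598741766 shift [-0.0012  0.0001  0.0008] turn z -0.0042 tilt [ 0.0018  0.0008 -1.    ] F [-0.1239 -0.5458 13.3335] w -0.00031313848856579895 q [26.  39.3 73.3 -0.  67.3 99.3]
TCP in jig [66.2 20.1]
```

View pics/c5.png

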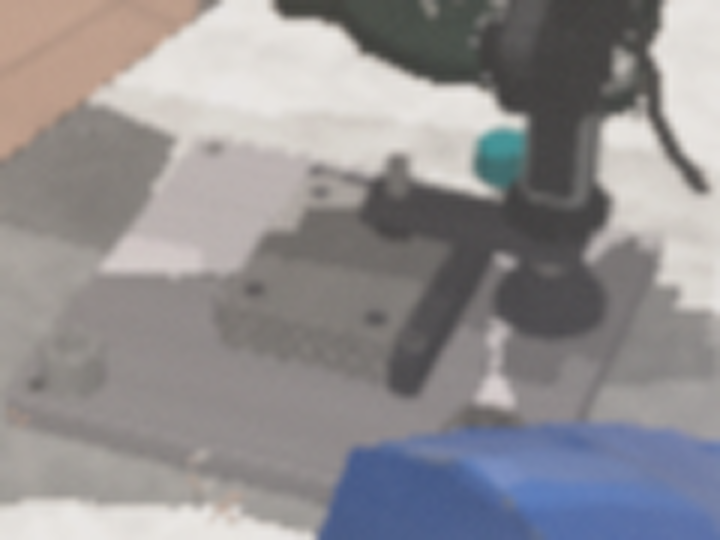

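The side view shows the fingertips on the palm head at (555,190), the foot on the stack and the stack still flush. Travel is about 17.3 mm, so I'll add a touch and hand in.

Call:
move_arm(
  plan="0 0 0.0006 0 0 0 0; 0 0 0 0 0 0 0; 0 0 0 0 0 0 0; 0 0 0 0 0 0 0; 0 0 0 0 0 0 0; 0 0 0 0 0 0 0",
)

```text
time_s: 26.78
position: [0.5098, 0.3799, 0.0583]
tool_rot: [[0.958, 0.288, 0.002], [0.288, -0.958, 0.001], [0.002, -0.0, -1.0]]
ft_force: [-1.3, -0.9, 13.9]
grip_width: 0.0001
gripper_force: 7.2
```

```bash
python3 -c "
from h import *
o=env.observe();print(o['position'],o['ft_force']);print(env.close_job())"
```

```text
[0.50982145 0.37993498 0.05832823] [-1.2763511  -0.92557672 13.85300155]
the job is handed in; nothing more can be done
None
```

The stack is squared against both fences and the palm head is held down about 17.7 mm at 14 N; I handed the job in at about 27 s, and no verdict came back.

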